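Draw the fixture jaws onto the box with the turnbuckle and lock it

TASK

The aluminium box is ready for tacking: push it fully home against the end stop between the two fixture jaws. Then turn the turnbuckle by its crossed bars until both jaws have drawn in snug on the box, without forcing it beyond that, and finally swing the lock-nut lever right over to lock the turnbuckle. Leave the other things on the table where they are.

Things in the scene. Friction and masses are not known exactly. Their poses are not given: they have to be found in the camera images.
- fixture: The clamping fixture on the welding table: an end stop and two dark steel angle jaws either side of the box, on flat feet (|x| to 200 mm, |y| to 65 mm). Origin on the table below the middle of the turnbuckle, z up; x runs along the turnbuckle, roughly away from the robot, y across it. The box goes in along -y. Posts that carry the turnbuckle: |x| = 118 to 139, |y| to 28, 178 mm high.
- stop_face (a point): Middle of the top edge of the end stop's face: an upright dark steel plate 90 mm wide and 45 mm high between the jaws, at fixture y = -65 mm; the face looks to +y.
- near_jaw_top (a point): Top edge of the near jaw's inner face, at mid-length. The face plate is 12 mm thick, 68 mm high and reaches from fixture y = -60 to +90 mm, with a flared lip to 103 mm. At the start it is 3 to 7 mm off snug; snug, its inner face lies at fixture x = -55 mm.
- far_jaw_top (a point): The same on the far jaw, which mirrors the near one: snug at fixture x = +55 mm. Both jaws move only by the turnbuckle, equally and towards each other.
- box_mid (a point): Centre of the closed aluminium box: 110 mm (its x, across the jaws) x 190 mm (its y) x 60 mm high, 0.4 to 0.8 kg, on the table between the jaws, a round boss 8 mm high on its top near its +y end. It starts 30 to 90 mm short of the end stop, its +y end out of the mouth; push there to slide it in fixture -y. Fully home, it touches the stop and its centre is at fixture y = +30 mm.
- turnbuckle_mid (a point): Middle of the turnbuckle, on its axis, 150 mm above the table: a steel tube 34 mm thick (42 mm at the middle), 90 mm long along its x (the fixture's x). Two crossed tommy bars at mid-length make four arms along this point's +y, -y, +z, -z; it turns with them. Arms 12 mm thick, with 18 mm balls centred 72 mm from the axis. To tighten, push an upper arm to fixture -y, following its arc.
- turnbuckle (a joint): Turn of the turnbuckle in rad about fixture +x, growing as it tightens; arms are level and upright at 0 and at each quarter turn. Each end draws in 10 mm per turn. Starts at 0 to 2.3; turns with about 0.25 N m and stays where left. At 4.40 the jaws are snug and it comes to a firm stop: a push of 10 to 25 N on an arm is enough there, over 60 N is forcing it.
- lock_lever_tip (a point): Centre of the 19 mm black ball at the end of the lock-nut lever, 68 mm from the turnbuckle's axis. The lever, an 11 mm steel rod, stands on the lock nut on the far rod of the turnbuckle; its ball is at fixture x = 60 mm when the jaws are snug (up to 7 mm more before). Loose, it leans to fixture -y; it is locked by swinging it up and over to +y.
- lock_nut (a joint): Swing of the lock-nut lever in rad about fixture -x: at 0 it leans 50 degrees from upright to fixture -y, 0.87 is upright, and it is stopped, tight, at 1.6 (leaning 42 degrees to +y). Starts at 0 to 0.3; stays where it is left; turns with about 0.12 N m.
- housing_a: Bystander: upright open aluminium housing, 76 x 56 mm foot, 100 mm high; origin under its middle.
- housing_b: Bystander: upright open aluminium housing, 76 x 56 mm foot, 85 mm high; origin under its middle.
- corner_square: Bystander: grey triangular welding square, 90 mm long, 18 mm thick, lying flat; origin under its long leg.
- spare_turnbuckle: Bystander: a spare open-frame turnbuckle with eyes, 200 mm long, lying on the table; origin under its middle. Not to be used.
- wire_brush: Bystander: wooden wire brush, 260 mm long, 38 mm high; origin under its middle.
- hammer: Bystander: hammer lying on the table; origin under its middle.
- steel_block: Bystander: steel block 60 x 40 x 25 mm; origin under its middle.
Things that resemble listed ones, but are neither listed nor needed, are in the scene too. Leave any orange or yellow look-alike of the part that bears box_mid alone.

How it is judged:
On the way, in this order (a step that is already met when the one before it is completed fails the run):
1. the box is home: within 3 mm of the end stop (y of box_mid in the frame of fixture below 0.033 m), for 0.2 s.
2. the turnbuckle has drawn both jaws snug on the box (at least 4.25 rad), the box still home (value of joint turnbuckle above 4.25 rad and y of box_mid in the frame of fixture below 0.033 m), for 0.2 s.
3. the lock-nut lever is swung over (at least 1.4 rad) (value of joint lock_nut above 1.4 rad), for 0.2 s.
At the end, for the whole second after the job is handed in: The box stands on the table at rest, square (within 0.02 rad) between the jaws and within 3 mm of the end stop; the turnbuckle is at 4.25 rad or more (jaws within 0.25 mm of snug); the lock-nut lever is at 1.4 rad or more (all of step 2 and angle between the y axis of box_mid and the y axis of fixture, either way round below 0.02 rad and height (world z) of box_mid below 0.033 m and value of joint lock_nut above 1.4 rad and linear speed of box below 0.01 m/s); the robot touches nothing.
It fails at once if the turnbuckle is forced: the fingers press on it with over 60 N (contact force between the fingers and turnbuckle above 60 N).
It fails at once if a bystander is moved by more than 30 mm (distance of any of housing_a, housing_b, corner_square, spare_turnbuckle, wire_brush, hammer, steel_block from where it was at the start of the episode above 0.03 m).
It also fails if it takes over 61 s, if anything falls off the work surface, if the arm or the gripper's body presses on something with over 40 N, if the wrist force passes 120 N, or if a joint passes its speed limit or range.

ROBOT

A 7-joint arm with a two-finger parallel gripper is mounted at the origin on the work surface. World frame = base frame: x ahead of the robot, y to its left, z up, the work surface at z = 0. Lengths are in m, angles in rad, forces in N, time in s.
With the tool pointing down it reaches from about 0.4 to 0.85 m from the base axis. Payload 4.5 kg.
Tool frame: the origin (TCP) lies at the very end of the fingers, on their centre line; the grasp point (between the pads) lies 19 mm behind it (robot.grip_depth is the distance from the TCP to the grasp point, in m); y points along the fingers, z is the direction in which the jaws open and shut, and the axes are right-handed (so a half turn about y gives the same grasp; the last joint's range is limited). The gripper opens to 85 mm and grips with 20 to 120 N. Pads are 22 mm wide; open, the fingers measure 114 mm over their backs; the gripper's body (76 mm by 85 mm) begins 54 mm behind the grasp point. The pads swing forward as they close: fully open they stand 13 mm farther back than shut.
Start: joints at [1.176, 0.689, -0.195, 1.565, 0.157, 0.902, -0.215], TCP at [0.26, -0.568, 0.231] pointing down, gripper open.
Joint ranges: [-3.01, 3.01], [-0.46, 2.08], [-1.47, 1.51], [0.13, 2.56], [-1, 4.14], [0.04, 2.09], [-2.66, 2.66]. Speed limits (rad/s): [2.57, 2.57, 3.14, 3.14, 3.14, 3.14, 3.14].

INTERFACE

Orientations are given as a unit quaternion [x, y, z, w].
In Python, from bench import robot gives the robot as it stands.
- The arm moves only by the shell command python3 -m inch 'ROWS' [FORCE]. ROWS is JSON, a list of rows, each an object with "offset": the shift along the tool's x, y, z normalised to -1 to 1, where 1 is 300 mm, a list of three; "spin": the turn about the tool's y normalised to -1 to 1, where 1 is 45 degrees; "fingers": the finger opening in mm, from 0 to 85.4. A call has 1 to 20 rows; each row is the pose to reach, as a shift and turn from the pose commanded when the call began, along the tool's axes at that moment; what a row does not reach only later rows make up. A row lasts 1/12 s, in which the tool goes at most 41.7 mm and 7.16 degrees, less where a joint would pass 70% of its speed; a pose out of reach is approached as far as the arm can. A call with a number of a shift or a turn outside -1 to 1 is refused whole. A call with a gripper value outside its range is refused whole. The fingers move at their own pace and stop on an object; FORCE is the grip in N (left out, the last holds). Time passes only in rows, so rows that repeat a pose let the fingers close. It gives the time, the measured TCP pose, the force and the opening at its end, in the units of the state.
- robot.state(): the state, without advancing time (a new reading comes with each control period).
- robot.camera(name): name is "side" or "top" or "wrist"; returns the picture (400x640x3 uint8, blue, green, red); there is no depth.
- robot.camera_info(name): a dict with "K" (3x3 intrinsics, pixels), "eye" and "orientation" of the camera in the world. Camera axes: x right, y down, z forward; pixel columns grow to the right and rows downward; lengths in m; the calibration is good to about 2 mm. The wrist camera is an equidistant fisheye: a pixel r from the principal point sees the ray r / f radians off the axis. A picture is of the moment at which its call begins: read the wrist's pose just before it. camera_info takes no time and is no camera call; for the wrist camera it gives the pose at the moment of the call.
- robot.close_job(): hands the job in, once; it reports no verdict.
The state is a dict: "time": time; "q": joint angles; "joint_vel": joint speeds; "effort": joint torques, N m; "ee_pos": TCP position; "orientation": TCP orientation; "contact_force": force on the tool from outside, world axes, zero at the start; "moment": the same for the moment, N m; "grip_width": opening from 0.0 (shut) to 1.0 (fully open).
Only numpy, scipy, OpenCV 4.12 (cv2) and the standard library are available. Lean on these libraries where they do the work, as an engineer would, in place of code of your own. Each camera call takes 0.05 s, during which the arm holds its last target.

## Working session

There is one attempt and no reset: what is moved stays moved. The work goes in short steps, Python scripts to look and compute and a shell command to move; the robot and the scene stay as the last step left them, time stands still between calls to the robot, and variables do not carry over. Pictures are saved under pics/ and viewed, and the job is handed in when it is done.

```bash
ls; mkdir -p pics; python3 - <<'E'
from bench import robot
import cv2
print(robot.state())
for n in("side","top","wrist"):
    i=robot.camera_info(n);print(n,i)
    cv2.imwrite(f"pics/{n}0.png",robot.camera(n))
E
```

```text
pics
{'time': 0.0, 'q': array([ 1.17583618,  0.69001976, -0.19453376,  1.56634115,  0.15729616,
        0.90248883, -0.21508228]), 'joint_vel': array([-4.09257445e-04,  9.38412192e-04,  1.14433195e-03, -1.12597218e-04,
       -5.31252813e-05,  2.18218529e-03,  1.15012069e-03]), 'effort': array([-1.39703494e-03, -5.39606237e+01, -1.26739170e+00, -1.58542210e+01,
        8.96121928e-03,  9.38997284e-03,  3.12349425e-05]), 'ee_pos': array([ 0.25953558, -0.56785257,  0.23046299]), 'orientation': array([-0.15065028,  0.69154534, -0.69027686,  0.15029104]), 'contact_force': array([0.6137662 , 0.68534577, 0.25566901]), 'moment': array([-0.01373705,  0.00229863, -0.00110423]), 'grip_width': 1.0036262747079088}
side {'K': array([[399.15059755,   0.        , 319.22554255],
       [  0.        , 399.15059755, 207.04348865],
       [  0.        ,   0.        ,   1.        ]]), 'eye': array([0.14766547, 0.88288897, 1.03603123]), 'orientation': array([-0.18833074,  0.89566239, -0.39577165,  0.07540034])}
top {'K': array([[501.10018823,   0.        , 316.99884598],
       [  0.        , 501.10018823, 200.28609652],
       [  0.        ,   0.        ,   1.        ]]), 'eye': array([ 0.29673072, -0.01090457,  1.73233231]), 'orientation': array([ 0.71344999, -0.69667194,  0.0540046 , -0.05216154])}
wrist {'K': array([[309.70691629,   0.        , 313.75277705],
       [  0.        , 309.70691629, 202.7608798 ],
       [  0.        ,   0.        ,   1.        ]]), 'eye': array([ 0.33438948, -0.53336946,  0.37347405]), 'orientation': array([ 0.8308228 , -0.53238299, -0.08856338,  0.13586153])}
```

View pics/top0.png

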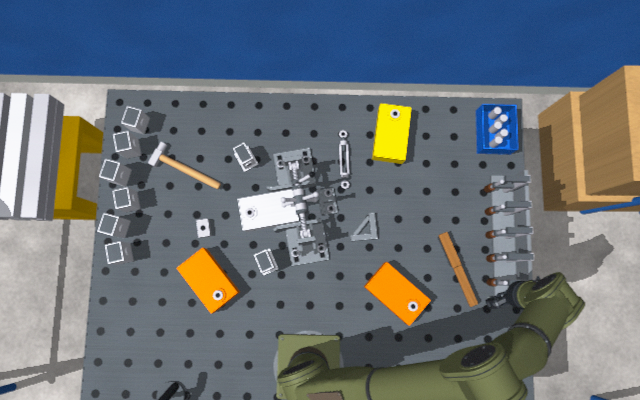

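View pics/side0.png

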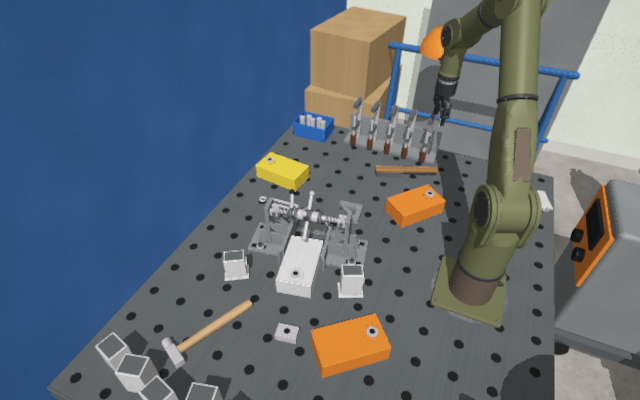

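View pics/wrist0.png

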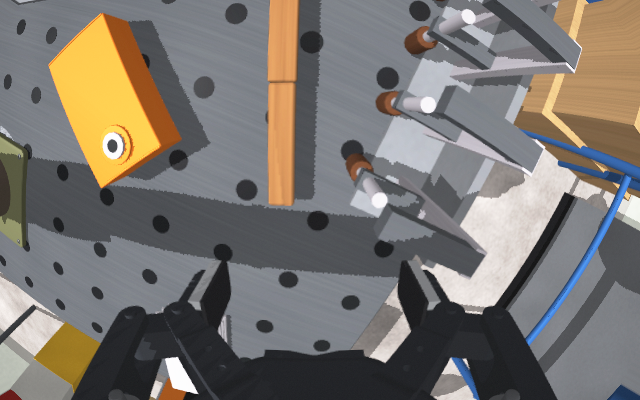

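The top view shows the fixture around (305,205), with the white box sticking out to the left (world +y) and its boss at (250,212). The orange and yellow boxes are look-alikes. I'll zoom in next.

```bash
cat > h.py <<'E'
import numpy as np, cv2
from scipy.spatial.transform import Rotation as R
from bench import robot
INFO={}
def info(n):
    if n=="wrist": return robot.camera_info(n)
    if n not in INFO: INFO[n]=robot.camera_info(n)
    return INFO[n]
def ray(n,uv,i=None):
    i=i or info(n);K=i["K"];x=(uv[0]-K[0,2])/K[0,0];y=(uv[1]-K[1,2])/K[1,1]
    if n=="wrist":
        r=np.hypot(x,y);d=np.array([np.sin(r)*x/max(r,1e-9),np.sin(r)*y/max(r,1e-9),np.cos(r)])
    else: d=np.array([x,y,1.])
    d=R.from_quat(i["orientation"]).apply(d);return np.array(i["eye"]),d/np.linalg.norm(d)
def plane(n,uv,z,i=None):
    e,d=ray(n,uv,i);return e+d*(z-e[2])/d[2]
def tri(*rs):
    A=np.zeros((3,3));b=np.zeros(3)
    for e,d in rs:
        P=np.eye(3)-np.outer(d,d);A+=P;b+=P@e
    p=np.linalg.solve(A,b);return p,[np.linalg.norm((np.eye(3)-np.outer(d,d))@(p-e))*1000 for e,d in rs]
def proj(n,p,i=None):
    i=i or info(n);c=R.from_quat(i["orientation"]).inv().apply(np.asarray(p)-i["eye"]);K=i["K"]
    if n=="wrist":
        r=np.hypot(c[0],c[1]);t=np.arctan2(r,c[2]);x,y=c[0]/r*t,c[1]/r*t
    else:x,y=c[0]/c[2],c[1]/c[2]
    return np.array([K[0,0]*x+K[0,2],K[1,1]*y+K[1,2]])
def crop(src,dst,u0,v0,w,h,s):
    im=cv2.imread(src) if isinstance(src,str) else src
    c=cv2.resize(im[v0:v0+h,u0:u0+w],None,fx=s,fy=s,interpolation=cv2.INTER_CUBIC)
    for k in range(0,w,10):
        cv2.line(c,(k*s,0),(k*s,4 if (u0+k)%50 else 12),(0,0,255),1)
        if (u0+k)%20==0: cv2.putText(c,str(u0+k),(k*s,22),0,.4,(0,0,255),1)
    for k in range(0,h,10):
        cv2.line(c,(0,k*s),(4 if (v0+k)%50 else 12,k*s),(0,0,255),1)
        if (v0+k)%20==0: cv2.putText(c,str(v0+k),(14,k*s+4),0,.4,(0,0,255),1)
    cv2.imwrite(dst,c)
E
python3 - <<'E'
from h import *
crop("pics/top0.png","pics/t0c.png",230,140,130,130,5 if 0 else 4)
crop("pics/side0.png","pics/s0c.png",240,180,140,120,5)
E
```

```text
(no output)
```

View pics/t0c.png

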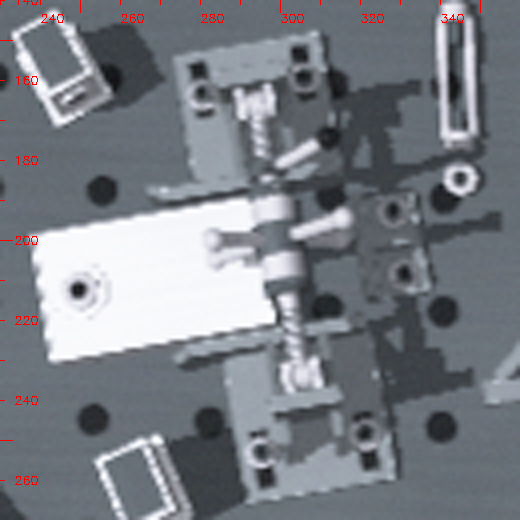

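View pics/s0c.png

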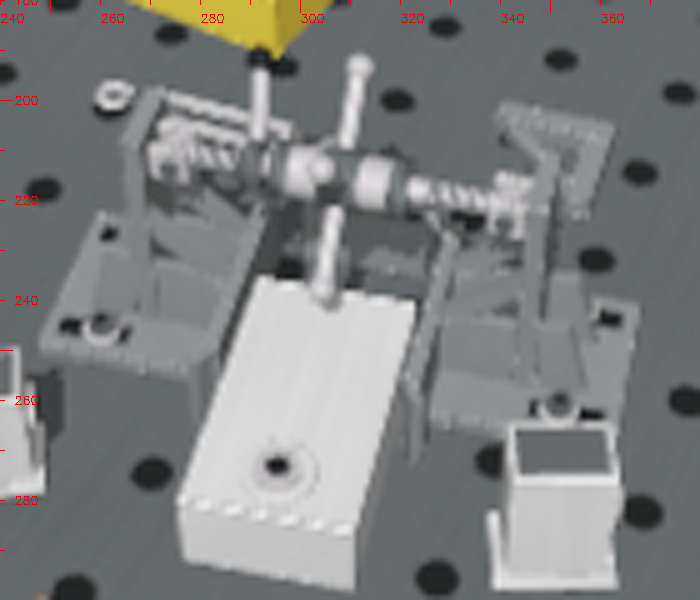

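```bash
python3 - <<'E'
from h import *
np.set_printoptions(precision=4,suppress=True)
T=lambda a,b:tri(ray("top",a),ray("side",b))
for nm,a,b in [("upY",(280,200),(300,213)),("loY",(283,206),(304,240)),("up-Y",(313,194),(310,193)),("lever",(309,174),(290,192)),("tubefar",(296,192),(300,213)),("tubenear",(299,207),(312,217)),("boss",(249,212),(293,273)),("boxc1",(240,230),(348,286)),("boxc2",(236,199),(276,280)),
 ("nutfar",(294,163.5),(273,212)),("nutnear",(302,234),(341,219))]:
    print(nm,*T(a,b))
print("box end",plane("top",(236,199),.06),plane("top",(240.5,230.5),.06),"side",plane("side",(276,280),.06),plane("side",(348.5,286),.06))
for uv in [(271,155),(307.5,148),(289.5,265.5),(326.5,259.5)]: print("foot",plane("top",uv,.01))
E
```

```text
upY [0.5297 0.1027 0.215 ] [np.float64(5.244862631029923), np.float64(5.244862631029983)]
loY [0.5238 0.0996 0.0972] [np.float64(1.2531243606887887), np.float64(1.2531243606888318)]
up-Y [0.5476 0.0009 0.2092] [np.float64(0.9901331154052833), np.float64(0.9901331154052208)]
lever [0.6118 0.015  0.2019] [np.float64(1.1510378878285987), np.float64(1.151037887828455)]
tubefar [0.5592 0.055  0.164 ] [np.float64(0.03243600788912704), np.float64(0.032436007888826245)]
tubenear [0.517  0.0457 0.1537] [np.float64(4.2360622932127185), np.float64(4.236062293212503)]
boss [0.5058 0.2145 0.0716] [np.float64(2.640910331585335), np.float64(2.6409103315852325)]
boxc1 [0.3849 0.2266 0.1157] [np.float64(53.84234585598843), np.float64(53.84234585598838)]
boxc2 [0.5448 0.2588 0.0708] [np.float64(1.409367311822659), np.float64(1.4093673118224779)]
nutfar [0.6549 0.0646 0.1403] [np.float64(1.9917484796008613), np.float64(1.9917484796009854)]
nutnear [0.4271 0.0324 0.1697] [np.float64(1.2982373928308544), np.float64(1.2982373928308397)]
box end [0.5478 0.2611 0.06  ] [0.4417 0.2409 0.06  ] side [0.5478 0.2516 0.06  ] [0.3403 0.1833 0.06  ]
foot [0.715  0.1535 0.01  ]
foot [0.7435 0.0256 0.01  ]
foot [0.3306 0.0761 0.01  ]
foot [ 0.3539 -0.0496  0.01  ]
```

```bash
cat >> h.py <<'E'
FO=np.array([.536,.051,0.]);FY=np.radians(11.)
def FR(): return R.from_euler('z',FY)
def tofix(p): return FR().inv().apply(np.asarray(p)-FO)
def tow(f): return FR().apply(f)+FO
def goto(f=None,w=None,yaw=None):
    """print offset numbers needed to reach a fixture/world TCP"""
    s=robot.state();M=R.from_quat(s["orientation"])
    w=tow(f) if f is not None else np.array(w)
    o=M.inv().apply(w-s["ee_pos"])/.3
    zx=M.as_matrix()[:,2];a=np.degrees(np.arctan2(zx[1],zx[0]));d=(np.degrees(FY)-a+90)%180-90
    print("offset",np.round(o,3),"spin for z||fx (world ccw deg)",round(d,2),"-> spin",round(-d/45,3),"axes x",M.as_matrix()[:,0].round(3),"y",M.as_matrix()[:,1].round(3),"z",zx.round(3))
E
python3 - <<'E'
from h import *
goto(w=tow([0,.30,.35]))
goto(w=[.26,-.568,.38]); goto(w=[.5,-.25,.38])
E
```

```text
offset [-1.931 -0.395 -2.466] spin for z||fx (world ccw deg) 76.43 -> spin -1.698 axes x [-0.909 -0.416  0.   ] y [-0.001  0.001 -1.   ] z [ 0.416 -0.909 -0.001]
offset [-0.001 -0.498 -0.   ] spin for z||fx (world ccw deg) 76.43 -> spin -1.698 axes x [-0.909 -0.416  0.   ] y [-0.001  0.001 -1.   ] z [ 0.416 -0.909 -0.001]
offset [-1.169 -0.497 -0.631] spin for z||fx (world ccw deg) 76.43 -> spin -1.698 axes x [-0.909 -0.416  0.   ] y [-0.001  0.001 -1.   ] z [ 0.416 -0.909 -0.001]
```

```bash
python3 -m inch '[{"offset":[0,-0.3,0],"spin":0,"fingers":60},{"offset":[0,-0.45,0],"spin":-0.1,"fingers":60},{"offset":[0,-0.45,0],"spin":-0.3,"fingers":60},{"offset":[-0.3,-0.45,-0.2],"spin":-0.6,"fingers":60},{"offset":[-0.5,-0.45,-0.4],"spin":-0.8,"fingers":60},{"offset":[-0.7,-0.45,-0.6],"spin":-1,"fingers":60},{"offset":[-0.85,-0.45,-0.75],"spin":-1,"fingers":60},{"offset":[-1,-0.45,-0.9],"spin":-1,"fingers":60},{"offset":[-1,-0.45,-1],"spin":-1,"fingers":60},{"offset":[-1,-0.45,-1],"spin":-1,"fingers":60},{"offset":[-1,-0.45,-1],"spin":-1,"fingers":60},{"offset":[-1,-0.45,-1],"spin":-1,"fingers":60},{"offset":[-1,-0.45,-1],"spin":-1,"fingers":60},{"offset":[-1,-0.45,-1],"spin":-1,"fingers":60}]'
python3 - <<'E'
from h import *
goto([0,.30,.37])
E
```

```text
time: 1.32
ee_pos: [0.4097, -0.1634, 0.367]
orientation: [-0.405, 0.579, -0.578, 0.408]
contact_force: [-0.4, -0.2, 0.8]
grip_width: 0.707
offset [-1.674 -0.004 -0.358] spin for z||fx (world ccw deg) 30.82 -> spin -0.685 axes x [-0.339 -0.941 -0.004] y [ 0.002  0.003 -1.   ] z [ 0.941 -0.339  0.001]
```

```bash
python3 -m inch '[{"offset":[-0.13,0,-0.02],"spin":-0.15,"fingers":60},{"offset":[-0.27,0,-0.05],"spin":-0.3,"fingers":60},{"offset":[-0.4,0,-0.1],"spin":-0.45,"fingers":60},{"offset":[-0.55,0,-0.15],"spin":-0.6,"fingers":60},{"offset":[-0.7,0,-0.2],"spin":-0.685,"fingers":60},{"offset":[-0.85,0,-0.2],"spin":-0.685,"fingers":60},{"offset":[-1,0,-0.2],"spin":-0.685,"fingers":60},{"offset":[-1,0,-0.2],"spin":-0.685,"fingers":60},{"offset":[-1,0,-0.2],"spin":-0.685,"fingers":60},{"offset":[-1,0,-0.2],"spin":-0.685,"fingers":60}]'
python3 - <<'E'
from h import *
goto([0,.30,.37])
i=robot.camera_info("wrist");import pickle;pickle.dump(i,open("w1.pkl","wb"))
cv2.imwrite("pics/w1.png",robot.camera("wrist"))
E
```

```text
time: 2.15
ee_pos: [0.4563, 0.1319, 0.3659]
orientation: [0.544, -0.452, 0.452, -0.544]
contact_force: [-0.8, -0.9, -0.5]
grip_width: 0.705
offset [-0.686 -0.014  0.204] spin for z||fx (world ccw deg) 0.46 -> spin -0.01 axes x [ 0.183 -0.983  0.   ] y [-0.001 -0.    -1.   ] z [ 0.983  0.183 -0.001]
```

View pics/w1.png

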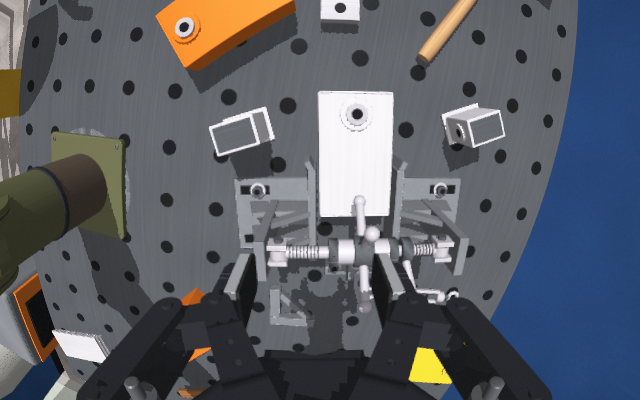

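```bash
python3 - <<'E'
from h import *
crop("pics/w1.png","pics/w1c.png",225,80,250,240,3)
E
```

```text
(no output)
```

View pics/w1c.png

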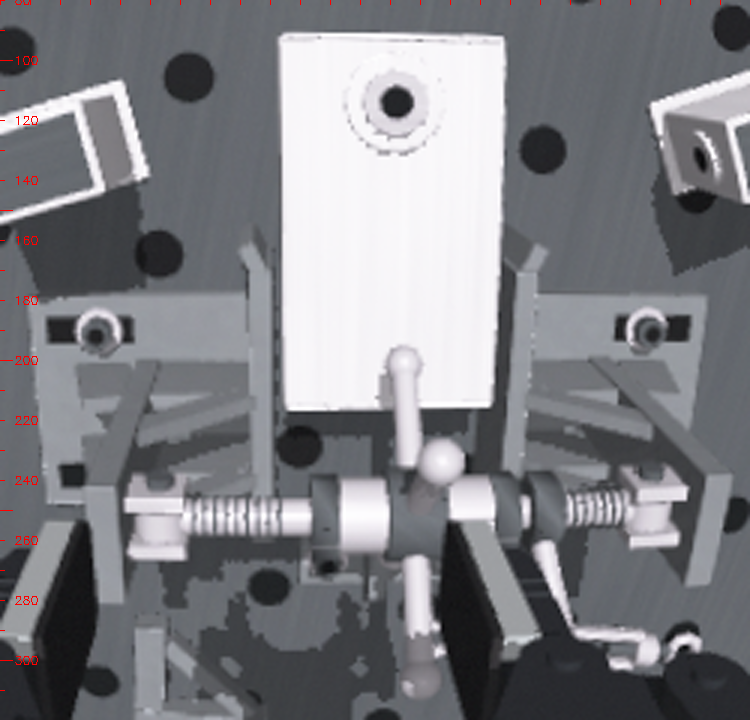

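```bash
python3 - <<'E'
from h import *
import pickle;i=pickle.load(open("w1.pkl","rb"))
np.set_printoptions(precision=4,suppress=True)
for nm,uv,z in [("box1",(318.3,91.7),.06),("box2",(393,92.7),.06),("box3",(320.7,216.3),.06),("box4",(389.3,215.3),.06),
 ("footN",(235,179.3),.01),("footF",(460.7,178.7),.01),("jawN a",(225+272/3,80+265/3),.068),("jawN b",(225+273/3,80+470/3),.068),("jawF a",(225+514/3,80+275/3),.068),("jawF b",(225+504/3,80+470/3),.068)]:
    p=plane("wrist",uv,z,i);print(nm,p,"fix",tofix(p))
for nm,t,s,w in [("loY",(283,206),(305.4,239.6),(359.7,200)),("upY",(280,200),None,(372,234)),("boss",(249,212),(295.5,273),(357,114)),("collar",(297,200),None,(364.3,251.7)),("clevF",(291.5,163.5),(273.5,212),(225+652/3,80+500/3)),("clevN",(302,234),(342,219),(225+158/3,80+515/3))]:
    rs=[ray("top",t),ray("wrist",w,i)]+([ray("side",s)] if s else [])
    p,e=tri(*rs);print(nm,p,tofix(p),np.round(e,1))
E
```

```text
box1 [0.4441 0.2295 0.06  ] fix [-0.0562  0.1927  0.06  ]
box2 [0.5502 0.2515 0.06  ] fix [0.0522 0.1941 0.06  ]
box3 [0.4831 0.045  0.06  ] fix [-0.053   0.0042  0.06  ]
box4 [0.5898 0.0664 0.06  ] fix [0.0557 0.0049 0.06  ]
footN [0.3324 0.0648 0.01  ] fix [-0.1972  0.0524  0.01  ]
footF [0.7217 0.1417 0.01  ] fix [0.1996 0.0536 0.01  ]
jawN a [0.4609 0.1199 0.068 ] fix [-0.0606  0.0819  0.068 ]
jawN b [0.4817 0.0131 0.068 ] fix [-0.0605 -0.0269  0.068 ]
jawF a [0.5799 0.1384 0.068 ] fix [0.0598 0.0774 0.068 ]
jawF b [0.6032 0.0347 0.068 ] fix [ 0.0629 -0.0289  0.068 ]
loY [0.5238 0.0971 0.1003] [-0.0032  0.0476  0.1003] [2.5 5.2 3.1]
upY [0.5218 0.0998 0.2304] [-0.0046  0.0506  0.2304] [0.6 0.6]
boss [0.5027 0.2114 0.0715] [-0.0021  0.1638  0.0715] [2.4 2.5 1.1]
collar [0.5334 0.051  0.1727] [-0.0026  0.0005  0.1727] [1.1 1.1]
clevF [0.6503 0.0691 0.149 ] [ 0.1156 -0.004   0.149 ] [5.7 4.8 3.4]
clevN [0.4271 0.0311 0.1696] [-0.1107  0.0013  0.1696] [1.6 2.8 1.4]
```

```bash
python3 -m inch '[{"offset":[-0.13,0,0.05],"spin":-0.01,"fingers":60},{"offset":[-0.27,0,0.1],"spin":-0.01,"fingers":60},{"offset":[-0.4,0,0.15],"spin":-0.01,"fingers":60},{"offset":[-0.52,0,0.204],"spin":-0.01,"fingers":60},{"offset":[-0.52,0.1,0.204],"spin":-0.01,"fingers":60},{"offset":[-0.52,0.23,0.204],"spin":-0.01,"fingers":60},{"offset":[-0.52,0.36,0.204],"spin":-0.01,"fingers":60},{"offset":[-0.52,0.5,0.204],"spin":-0.01,"fingers":60},{"offset":[-0.52,0.6,0.204],"spin":-0.01,"fingers":60},{"offset":[-0.52,0.7,0.204],"spin":-0.01,"fingers":60},{"offset":[-0.52,0.7,0.204],"spin":-0.01,"fingers":60}]'
python3 - <<'E'
from h import *
print(tofix(robot.state()["ee_pos"]))
goto([0,.25,.03]);goto([0,.22,.03])
E
```

```text
time: 3.12
ee_pos: [0.4864, 0.2901, 0.151]
orientation: [0.549, -0.451, 0.451, -0.54]
contact_force: [-0.3, -0.7, -0.1]
grip_width: 0.709
[-0.00312106  0.24414453  0.15095815]
offset [-0.022  0.403  0.014] spin for z||fx (world ccw deg) 0.29 -> spin -0.007 axes x [ 0.186 -0.983  0.007] y [-0.008 -0.009 -1.   ] z [ 0.983  0.186 -0.01 ]
offset [0.078 0.404 0.015] spin for z||fx (world ccw deg) 0.29 -> spin -0.007 axes x [ 0.186 -0.983  0.007] y [-0.008 -0.009 -1.   ] z [ 0.983  0.186 -0.01 ]
```

```bash
python3 -m inch '[{"offset":[0,0.12,0.014],"spin":-0.007,"fingers":60},{"offset":[0,0.25,0.014],"spin":-0.007,"fingers":60},{"offset":[0,0.37,0.014],"spin":-0.007,"fingers":60},{"offset":[0,0.4,0.014],"spin":-0.007,"fingers":60},{"offset":[0.03,0.4,0.014],"spin":-0.007,"fingers":60},{"offset":[0.06,0.4,0.014],"spin":-0.007,"fingers":60},{"offset":[0.09,0.4,0.014],"spin":-0.007,"fingers":60},{"offset":[0.12,0.4,0.014],"spin":-0.007,"fingers":60},{"offset":[0.14,0.4,0.014],"spin":-0.007,"fingers":60}]'
python3 - <<'E'
from h import *
print(tofix(robot.state()["ee_pos"]))
cv2.imwrite("pics/t1.png",robot.camera("top"))
crop("pics/t1.png","pics/t1c.png",210,140,150,130,4)
E
```

```text
time: 3.87
ee_pos: [0.5022, 0.2532, 0.038]
orientation: [-0.545, 0.449, -0.45, 0.546]
contact_force: [-0.6, -1.5, 0.3]
grip_width: 0.699
[0.0054241  0.20494256 0.03803802]
```

View pics/t1c.png

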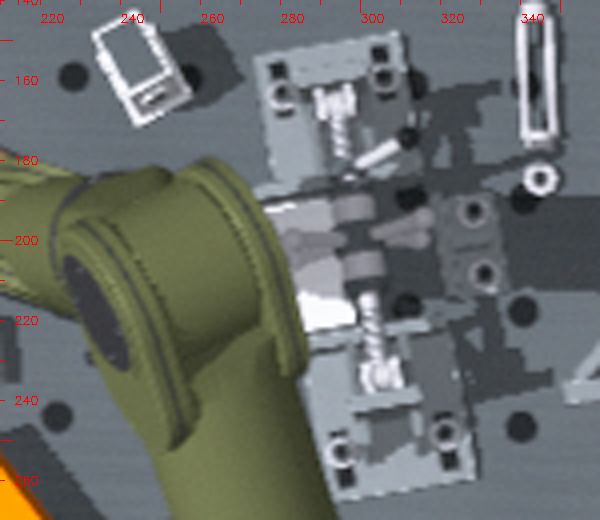

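```bash
python3 -m inch '[{"offset":[0.03,0,-0.01],"spin":0,"fingers":60},{"offset":[0.06,0,-0.01],"spin":0,"fingers":60},{"offset":[0.09,0,-0.01],"spin":0,"fingers":60},{"offset":[0.12,0,-0.01],"spin":0,"fingers":60},{"offset":[0.15,0,-0.01],"spin":0,"fingers":60},{"offset":[0.17,0,-0.01],"spin":0,"fingers":60},{"offset":[0.18,0,-0.01],"spin":0,"fingers":60},{"offset":[0.18,0,-0.01],"spin":0,"fingers":60}]'
python3 - <<'E'
from h import *
print(tofix(robot.state()["ee_pos"]))
E
```

```text
time: 4.58
ee_pos: [0.5082, 0.1996, 0.036]
orientation: [0.547, -0.449, 0.45, -0.545]
contact_force: [0.2, 0.8, 0.0]
grip_width: 0.703
[0.001107   0.15121526 0.03601583]
```

```bash
python3 -m inch '[{"offset":[0.015,0,0],"spin":0,"fingers":60},{"offset":[0.03,0,0],"spin":0,"fingers":60},{"offset":[0.04,0,0],"spin":0,"fingers":60},{"offset":[0.045,0,0],"spin":0,"fingers":60},{"offset":[0.045,0,0],"spin":0,"fingers":60}]'
python3 - <<'E'
from h import *
print(tofix(robot.state()["ee_pos"]))
cv2.imwrite("pics/t2.png",robot.camera("side"))
crop("pics/t2.png","pics/t2c.png",220,170,160,130,4)
i=robot.camera_info("wrist");import pickle;pickle.dump(i,open("w2.pkl","wb"))
cv2.imwrite("pics/w2.png",robot.camera("wrist"))
E
```

```text
time: 5.0
ee_pos: [0.5106, 0.1871, 0.036]
orientation: [0.547, -0.449, 0.449, -0.545]
contact_force: [0.9, 1.1, -1.0]
grip_width: 0.7
[0.00107563 0.13848759 0.03601257]
```

View pics/t2c.png

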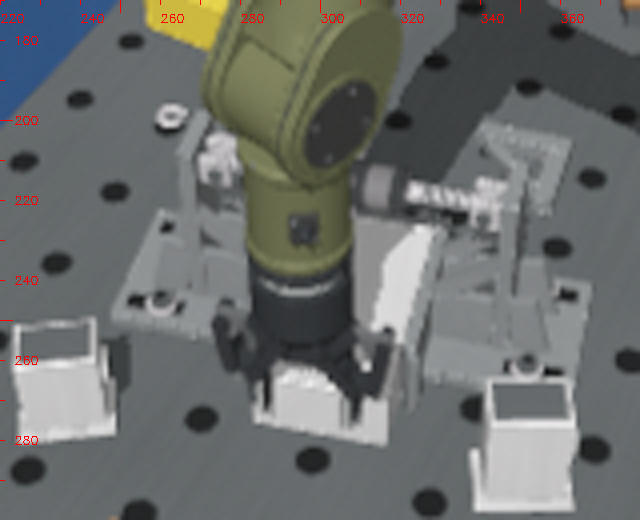

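View pics/w2.png

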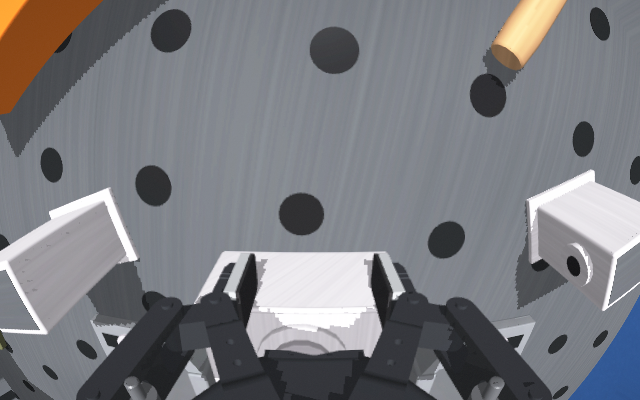

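```bash
python3 - <<'E'
from h import *
import pickle;i=pickle.load(open("w2.pkl","rb"))
for uv,z in[((221,253),0),((388,252),0)]: print(tofix(plane("wrist",uv,z,i)))
# side view of bottom end edge
for uv in [(220+255/4,170+423/4),(220+388/4,170+445/4)]: print("side",tofix(plane("side",uv,0)))
E
```

```text
[-0.06129031  0.12508363  0.        ]
[0.05036331 0.12678459 0.        ]
side [0.04722043 0.1299566  0.        ]
side [-0.06221991  0.12712953  0.        ]
```

```bash
python3 -m inch '[{"offset":[0.006,0,0],"spin":0,"fingers":60},{"offset":[0.012,0,0],"spin":0,"fingers":60},{"offset":[0.012,0,0],"spin":0,"fingers":60},{"offset":[0.012,0,0],"spin":0,"fingers":60}]';python3 - <<'E'
from h import *
print(tofix(robot.state()["ee_pos"]))
E
```

```text
time: 5.43
ee_pos: [0.5113, 0.1844, 0.0362]
orientation: [0.546, -0.449, 0.449, -0.546]
contact_force: [-0.0, 0.1, 0.1]
grip_width: 0.705
[0.00124677 0.1356914  0.03619716]
```

```bash
python3 -m inch '[{"offset":[0.007,0,0],"spin":0,"fingers":60},{"offset":[0.014,0,0],"spin":0,"fingers":60},{"offset":[0.014,0,0],"spin":0,"fingers":60},{"offset":[0.014,0,0],"spin":0,"fingers":60}]';python3 - <<'E'
from h import *
print(tofix(robot.state()["ee_pos"]))
E
```

```text
time: 5.77
ee_pos: [0.5124, 0.1803, 0.0363]
orientation: [0.546, -0.449, 0.449, -0.546]
contact_force: [-0.6, 1.3, -0.4]
grip_width: 0.704
[0.00149054 0.13143936 0.03629789]
```

```bash
python3 -m inch '[{"offset":[0.007,0,0],"spin":0,"fingers":60},{"offset":[0.014,0,0],"spin":0,"fingers":60},{"offset":[0.014,0,0],"spin":0,"fingers":60},{"offset":[0.014,0,0],"spin":0,"fingers":60}]';python3 - <<'E'
from h import *
print(tofix(robot.state()["ee_pos"]))
E
```

```text
time: 6.1
ee_pos: [0.5132, 0.1763, 0.0363]
orientation: [0.546, -0.449, 0.449, -0.546]
contact_force: [-0.6, 1.7, 0.3]
grip_width: 0.705
[0.00152475 0.12733225 0.03633131]
```

```bash
python3 -m inch '[{"offset":[0.007,0,0],"spin":0,"fingers":60},{"offset":[0.014,0,0],"spin":0,"fingers":60},{"offset":[0.014,0,0],"spin":0,"fingers":60},{"offset":[0.014,0,0],"spin":0,"fingers":60}]';python3 - <<'E'
from h import *
print(tofix(robot.state()["ee_pos"]))
import pickle
i=robot.camera_info("wrist");pickle.dump(i,open("w3.pkl","wb"))
cv2.imwrite("pics/w3.png",robot.camera("wrist"))
E
```

```text
time: 6.43
ee_pos: [0.514, 0.1738, 0.0364]
orientation: [-0.545, 0.449, -0.449, 0.547]
contact_force: [-1.0, 4.5, -1.3]
grip_width: 0.702
[0.00185083 0.12472275 0.03642296]
```

View pics/w3.png

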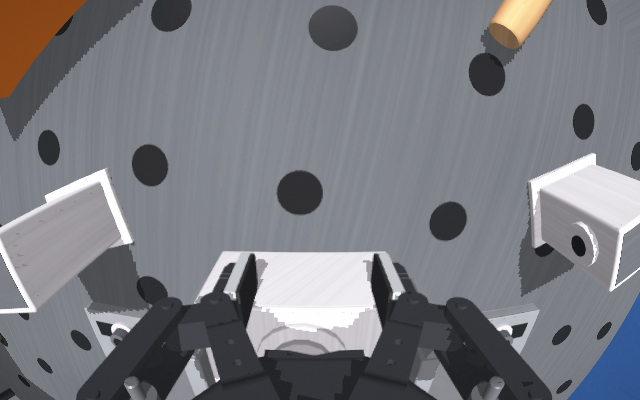

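```bash
python3 -m inch '[{"offset":[0.008,0,0],"spin":0,"fingers":60},{"offset":[0.014,0,0],"spin":0,"fingers":60},{"offset":[0.014,0,0],"spin":0,"fingers":60},{"offset":[0.014,0,0],"spin":0,"fingers":60}]';python3 - <<'E'
from h import *
print(tofix(robot.state()["ee_pos"]))
E
```

```text
time: 6.82
ee_pos: [0.5144, 0.1739, 0.0367]
orientation: [-0.544, 0.45, -0.447, 0.549]
contact_force: [-2.4, 11.1, -1.5]
grip_width: 0.704
[0.00221102 0.12475672 0.03670863]
```

```bash
python3 -m inch '[{"offset":[-0.05,0,0],"spin":0,"fingers":30},{"offset":[-0.15,0,0],"spin":0,"fingers":0},{"offset":[-0.15,-0.13,0],"spin":0,"fingers":0},{"offset":[-0.15,-0.26,0],"spin":0,"fingers":0},{"offset":[-0.15,-0.4,0],"spin":0,"fingers":0},{"offset":[-0.15,-0.54,0],"spin":0,"fingers":0},{"offset":[-0.15,-0.68,0],"spin":0,"fingers":0},{"offset":[-0.15,-0.82,0],"spin":0,"fingers":0},{"offset":[-0.15,-0.9,0],"spin":0,"fingers":0},{"offset":[-0.15,-0.9,0],"spin":0,"fingers":0},{"offset":[-0.15,-0.9,0],"spin":0,"fingers":0},{"offset":[-0.15,-0.9,0],"spin":0,"fingers":0}]';python3 - <<'E'
from h import *
print(tofix(robot.state()["ee_pos"]))
import pickle
i=robot.camera_info("wrist");pickle.dump(i,open("w4.pkl","wb"))
cv2.imwrite("pics/w4.png",robot.camera("wrist"))
crop("pics/w4.png","pics/w4c.png",220,150,266,190,3)
cv2.imwrite("pics/t4.png",robot.camera("top"))
crop("pics/t4.png","pics/t4c.png",230,140,130,130,4)
E
```

```text
time: 7.82
ee_pos: [0.5054, 0.2105, 0.3051]
orientation: [0.547, -0.449, 0.45, -0.545]
contact_force: [-0.5, -0.0, 0.1]
grip_width: 0.001
[0.00042161 0.16240925 0.30510621]
```

View pics/w4c.png

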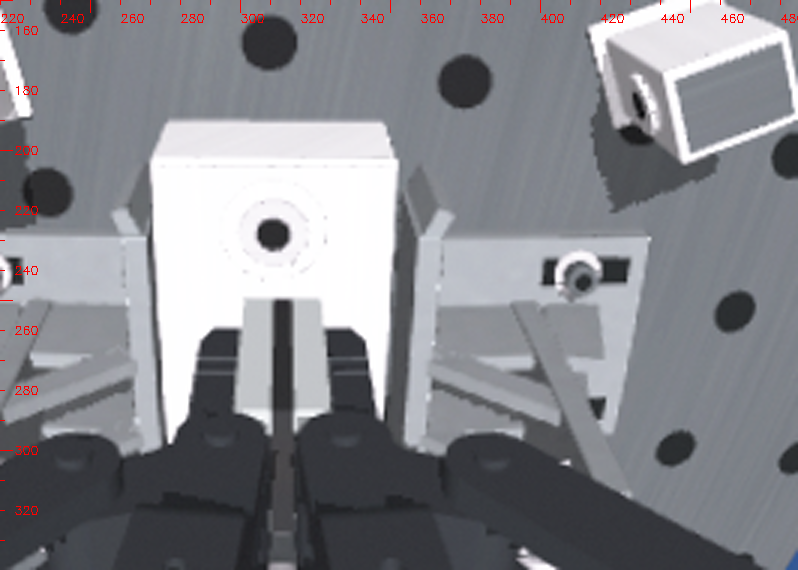

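View pics/t4c.png

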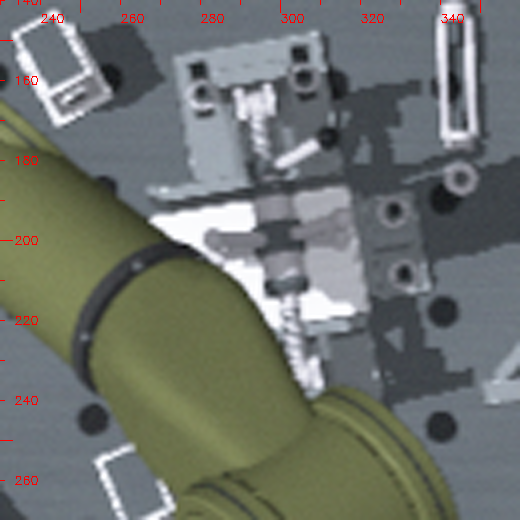

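```bash
python3 - <<'E'
from h import *
import pickle;i=pickle.load(open("w4.pkl","rb"))
np.set_printoptions(precision=4,suppress=True)
for n,uv,z in[("top",(314,187),.06),("top",(319,217),.06),("wrist",(220+150/3,150+160/3),.06),("wrist",(220+397/3,150+158/3),.06),("wrist",(220+650/3,150+235/3),.01)]:
    print(n,tofix(plane(n,uv,z,i if n=="wrist" else None)))
print(tofix(tri(ray("top",(309,174)),ray("side",(291.6,191.6)))[0]))
E
```

```text
top [ 0.0483 -0.0624  0.06  ]
top [-0.0554 -0.0619  0.06  ]
wrist [-0.0584  0.1128  0.06  ]
wrist [0.0511 0.1142 0.06  ]
wrist [0.1998 0.0538 0.01  ]
[ 0.0646 -0.05    0.2046]
```

```bash
sed -i 's/^FO=.*/FO=np.array([.538,.040,0.]);FY=np.radians(11.2)/' h.py; python3 - <<'E'
from h import *
import pickle;i=pickle.load(open("w1.pkl","rb"))
np.set_printoptions(precision=4,suppress=True)
W=lambda x,y:ray("wrist",(225+x/3,80+y/3),i)
T=lambda x,y:ray("top",(230+x/4,140+y/4))
S=lambda x,y:ray("side",(240+x/5,180+y/5))
for nm,rs in [("upY",[T(213,240),W(441,462)]),("up-Y",[T(345,217),S(360,65)]),("loY",[W(404,360),S(327,298)]),("lo-Y?",[W(420,678),S(300,270)]),("lever",[T(328,137),S(258,58)]),("collar",[T(270,238),W(418,515)])]:
    p,e=tri(*rs);f=tofix(p);print(nm,p,f,np.round(e,1),"ang",np.degrees(np.arctan2(f[2]-.15,f[1])))
for c in [(173,58),(318,33),(248,503),(397,478)]: print(tofix(plane("top",(230+c[0]/4,140+c[1]/4),.01)))
goto([0,.11,.30])
E
```

```text
upY [0.5262 0.0916 0.211 ] [-0.0016  0.0529  0.211 ] [0.7 0.7] ang 49.04631664777602
up-Y [ 0.5469 -0.0095  0.2018] [-0.0009 -0.0503  0.2018] [0.5 0.5] ang 134.17539954524008
loY [0.528  0.0898 0.0886] [-0.0001  0.0508  0.0886] [2.9 2.9] ang -50.41807153699134
lo-Y? [ 0.9615 -0.8113 -0.927 ] [ 0.2501 -0.9174 -0.927 ] [29.3 29.3] ang -130.4249886868187
lever [0.6117 0.0055 0.1964] [ 0.0656 -0.0481  0.1964] [0.5 0.5] ang 136.03394150191028
collar [0.535  0.0495 0.1693] [-0.0011  0.0099  0.1693] [0.5 0.5] ang 62.8206368894899
[0.1961 0.0688 0.01  ]
[ 0.1967 -0.0609  0.01  ]
[-0.1988  0.0674  0.01  ]
[-0.1996 -0.0614  0.01  ]
offset [ 0.214  0.015 -0.003] spin for z||fx (world ccw deg) 0.08 -> spin -0.002 axes x [ 0.193 -0.981  0.002] y [-0.003 -0.003 -1.   ] z [ 0.981  0.193 -0.004]
```

```bash
python3 -m inch '[{"offset":[0.13,0,0],"spin":0,"fingers":0},{"offset":[0.25,0,0],"spin":0,"fingers":0},{"offset":[0.28,0.13,0],"spin":0,"fingers":0},{"offset":[0.28,0.26,0],"spin":0,"fingers":0},{"offset":[0.28,0.4,0],"spin":0,"fingers":0},{"offset":[0.28,0.4,0],"spin":0,"fingers":0},{"offset":[0.28,0.4,0],"spin":0,"fingers":0}]';python3 - <<'E'
from h import *
goto([0,.09,.185]);print(tofix(robot.state()["ee_pos"]))
cv2.imwrite("pics/s5.png",robot.camera("side"))
crop("pics/s5.png","pics/s5c.png",240,150,140,130,4)
E
```

```text
time: 8.5
ee_pos: [0.5202, 0.1293, 0.1842]
orientation: [0.549, -0.45, 0.448, -0.544]
contact_force: [0.5, 1.0, 0.9]
grip_width: -0.001
offset [ 0.004 -0.003  0.   ] spin for z||fx (world ccw deg) -0.01 -> spin 0.0 axes x [ 0.194 -0.981  0.001] y [-0.006 -0.002 -1.   ] z [ 0.981  0.194 -0.007]
[-1.01874487e-04  9.10768028e-02  1.84236180e-01]
```

View pics/s5c.png

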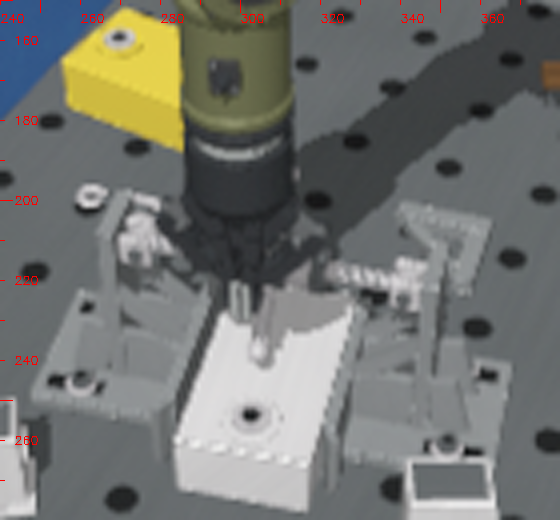

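```bash
python3 -m inch '[{"offset":[0.03,0,0],"spin":0,"fingers":0},{"offset":[0.06,0,0],"spin":0,"fingers":0},{"offset":[0.09,0,0],"spin":0,"fingers":0},{"offset":[0.12,0,0],"spin":0,"fingers":0},{"offset":[0.15,0,0],"spin":0,"fingers":0},{"offset":[0.18,0,0],"spin":0,"fingers":0},{"offset":[0.18,0,0],"spin":0,"fingers":0}]';python3 - <<'E'
from h import *
print(tofix(robot.state()["ee_pos"]))
cv2.imwrite("pics/s6.png",robot.camera("side"))
crop("pics/s6.png","pics/s6c.png",240,150,140,130,4)
cv2.imwrite("pics/w6.png",robot.camera("wrist"))
E
```

```text
time: 9.13
ee_pos: [0.5342, 0.0768, 0.1883]
orientation: [-0.544, 0.449, -0.45, 0.547]
contact_force: [-0.5, 3.1, 1.9]
grip_width: -0.004
[0.00344464 0.03686726 0.18834816]
```

View pics/s6c.png

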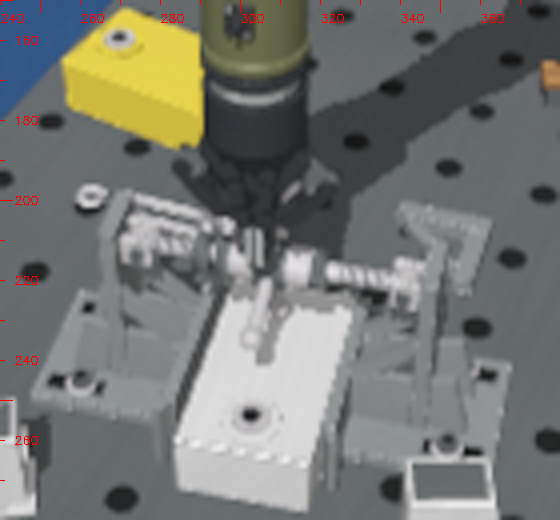

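View pics/w6.png

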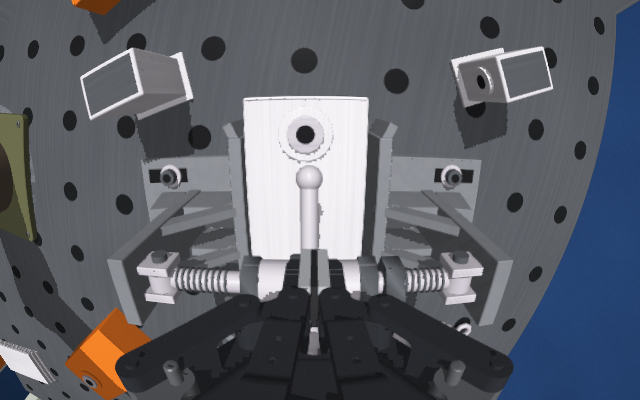

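```bash
python3 -m inch '[{"offset":[0.03,0.005,-0.01],"spin":0,"fingers":0},{"offset":[0.06,0.01,-0.01],"spin":0,"fingers":0},{"offset":[0.09,0.01,-0.01],"spin":0,"fingers":0},{"offset":[0.12,0.01,-0.01],"spin":0,"fingers":0},{"offset":[0.15,0.01,-0.01],"spin":0,"fingers":0},{"offset":[0.18,0.01,-0.01],"spin":0,"fingers":0},{"offset":[0.21,0.01,-0.01],"spin":0,"fingers":0},{"offset":[0.22,0.01,-0.01],"spin":0,"fingers":0},{"offset":[0.22,0.01,-0.01],"spin":0,"fingers":0}]';python3 - <<'E'
from h import *
print(tofix(robot.state()["ee_pos"]));goto([0,.08,.185])
cv2.imwrite("pics/w7.png",robot.camera("wrist"))
E
```

```text
time: 9.98
ee_pos: [0.5423, 0.0107, 0.1831]
orientation: [0.546, -0.449, 0.449, -0.546]
contact_force: [-0.6, 2.0, 1.0]
grip_width: 0.0
[-0.00151882 -0.02957203  0.18313102]
offset [-0.365 -0.006  0.004] spin for z||fx (world ccw deg) 0.13 -> spin -0.003 axes x [ 0.192 -0.981  0.   ] y [-0.001 -0.001 -1.   ] z [ 0.981  0.192 -0.001]
```

View pics/w7.png

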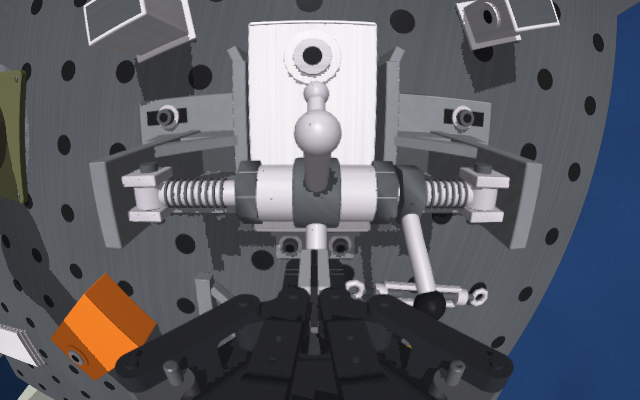

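```bash
python3 -m inch '[{"offset":[0,-0.13,0],"spin":0,"fingers":0},{"offset":[0,-0.25,0],"spin":0,"fingers":0},{"offset":[-0.13,-0.25,0],"spin":0,"fingers":0},{"offset":[-0.26,-0.25,0],"spin":0,"fingers":0},{"offset":[-0.38,-0.25,0.004],"spin":0,"fingers":0},{"offset":[-0.38,-0.25,0.004],"spin":0,"fingers":0},{"offset":[-0.38,-0.13,0.004],"spin":0,"fingers":0},{"offset":[-0.38,-0.01,0.004],"spin":0,"fingers":0},{"offset":[-0.36,0,0.004],"spin":0,"fingers":0},{"offset":[-0.33,0,0.004],"spin":0,"fingers":0},{"offset":[-0.3,0,0.004],"spin":0,"fingers":0},{"offset":[-0.27,0,0.004],"spin":0,"fingers":0},{"offset":[-0.24,0,0.004],"spin":0,"fingers":0},{"offset":[-0.21,0,0.004],"spin":0,"fingers":0},{"offset":[-0.18,0,0.004],"spin":0,"fingers":0},{"offset":[-0.15,0,0.004],"spin":0,"fingers":0},{"offset":[-0.12,0,0.004],"spin":0,"fingers":0},{"offset":[-0.12,0,0.004],"spin":0,"fingers":0}]';python3 - <<'E'
from h import *
print(tofix(robot.state()["ee_pos"]));goto([0,.08,.185])
cv2.imwrite("pics/w8.png",robot.camera("wrist"))
E
```

```text
time: 11.53
ee_pos: [0.5385, 0.0458, 0.1848]
orientation: [-0.545, 0.449, -0.451, 0.547]
contact_force: [-0.3, 2.1, 2.8]
grip_width: -0.002
[0.00159739 0.0056081  0.18481604]
offset [-0.248 -0.001 -0.006] spin for z||fx (world ccw deg) 0.22 -> spin -0.005 axes x [ 0.191 -0.982  0.   ] y [ 0.004  0.001 -1.   ] z [0.982 0.191 0.004]
```

View pics/w8.png

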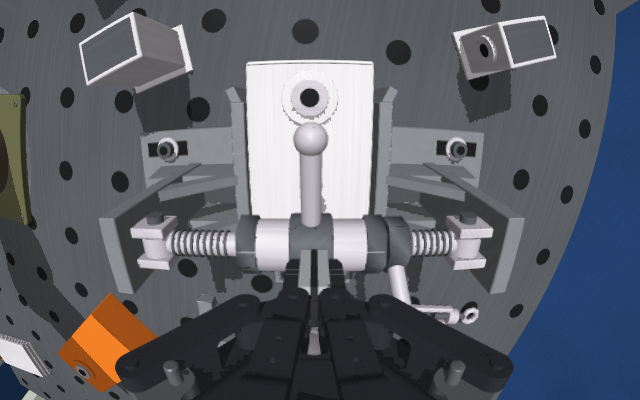

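```bash
python3 -m inch '[{"offset":[0.03,0,-0.005],"spin":0,"fingers":0},{"offset":[0.06,0,-0.005],"spin":0,"fingers":0},{"offset":[0.08,0,-0.005],"spin":0,"fingers":0},{"offset":[0.1,0,-0.005],"spin":0,"fingers":0},{"offset":[0.11,0,-0.005],"spin":0,"fingers":0},{"offset":[0.11,0,-0.005],"spin":0,"fingers":0}]';python3 - <<'E'
from h import *
print(tofix(robot.state()["ee_pos"]));goto([0,.09,.185])
E
```

```text
time: 12.08
ee_pos: [0.5413, 0.0144, 0.1833]
orientation: [0.546, -0.449, 0.449, -0.546]
contact_force: [-0.3, 3.1, 1.3]
grip_width: -0.002
[-0.0016963  -0.02573573  0.18328704]
offset [-0.386 -0.006  0.005] spin for z||fx (world ccw deg) 0.06 -> spin -0.001 axes x [ 0.193 -0.981 -0.   ] y [-0.001  0.    -1.   ] z [ 0.981  0.193 -0.001]
```

```bash
python3 -m inch '[{"offset":[0,-0.13,0],"spin":0,"fingers":0},{"offset":[0,-0.25,0],"spin":0,"fingers":0},{"offset":[-0.13,-0.25,0],"spin":0,"fingers":0},{"offset":[-0.26,-0.25,0],"spin":0,"fingers":0},{"offset":[-0.38,-0.25,0.005],"spin":0,"fingers":0},{"offset":[-0.38,-0.25,0.005],"spin":0,"fingers":0},{"offset":[-0.38,-0.13,0.005],"spin":0,"fingers":0},{"offset":[-0.38,-0.01,0.005],"spin":0,"fingers":0},{"offset":[-0.36,0,0.005],"spin":0,"fingers":0},{"offset":[-0.34,0,0.005],"spin":0,"fingers":0},{"offset":[-0.32,0,0.005],"spin":0,"fingers":0},{"offset":[-0.3,0,0.005],"spin":0,"fingers":0},{"offset":[-0.29,0,0.005],"spin":0,"fingers":0},{"offset":[-0.28,0,0.005],"spin":0,"fingers":0},{"offset":[-0.28,0,0.005],"spin":0,"fingers":0}]';python3 - <<'E'
from h import *
print(tofix(robot.state()["ee_pos"]));goto([0,.042,.185])
cv2.imwrite("pics/w9.png",robot.camera("wrist"))
cv2.imwrite("pics/s9.png",robot.camera("side"))
crop("pics/s9.png","pics/s9c.png",240,150,140,130,4)
E
```

```text
time: 13.33
ee_pos: [0.5276, 0.1008, 0.186]
orientation: [-0.544, 0.449, -0.448, 0.549]
contact_force: [-2.9, 5.7, 3.9]
grip_width: -0.001
[0.00162245 0.06170203 0.18595943]
offset [ 0.066  0.003 -0.005] spin for z||fx (world ccw deg) -0.03 -> spin 0.001 axes x [ 0.195 -0.981 -0.006] y [ 0.004  0.006 -1.   ] z [0.981 0.195 0.005]
```

View pics/w9.png

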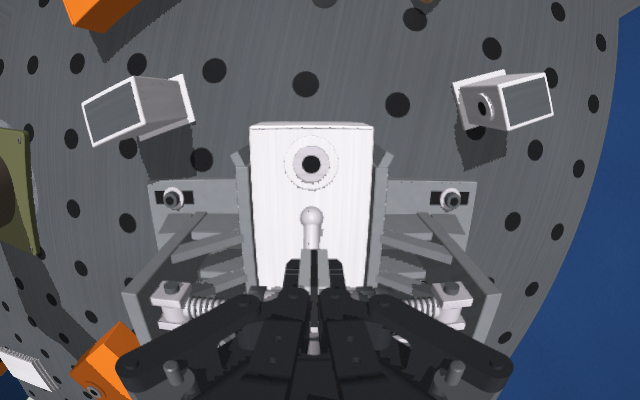

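View pics/s9c.png

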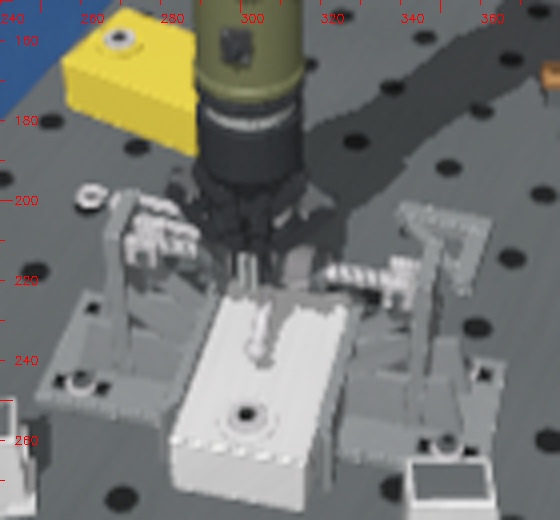

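```bash
python3 -m inch '[{"offset":[0.015,0,-0.003],"spin":0,"fingers":0},{"offset":[0.03,0,-0.005],"spin":0,"fingers":0},{"offset":[0.04,0,-0.005],"spin":0,"fingers":0},{"offset":[0.04,0,-0.005],"spin":0,"fingers":0}]';python3 - <<'E'
from h import *
print(tofix(robot.state()["ee_pos"]))
E
python3 -m inch '[{"offset":[0.008,0,0],"spin":0,"fingers":0},{"offset":[0.015,0,0],"spin":0,"fingers":0},{"offset":[0.015,0,0],"spin":0,"fingers":0},{"offset":[0.015,0,0],"spin":0,"fingers":0}]';python3 - <<'E'
from h import *
print(tofix(robot.state()["ee_pos"]))
E
```

```text
time: 13.77
ee_pos: [0.5294, 0.0878, 0.186]
orientation: [-0.544, 0.448, -0.449, 0.549]
contact_force: [-1.4, 5.2, 3.7]
grip_width: 0.003
[0.00084666 0.04861001 0.18599741]
time: 14.1
ee_pos: [0.53, 0.0828, 0.1853]
orientation: [-0.544, 0.448, -0.449, 0.548]
contact_force: [-0.9, 5.1, 3.4]
grip_width: -0.003
[0.00049463 0.04352018 0.18531211]
```

```bash
for k in 1 2 3; do :; done; python3 -m inch '[{"offset":[0.008,0,0],"spin":0,"fingers":0},{"offset":[0.012,0,0],"spin":0,"fingers":0},{"offset":[0.012,0,0],"spin":0,"fingers":0}]';python3 - <<'E'
from h import *
print(tofix(robot.state()["ee_pos"]))
E
```

```text
time: 14.35
ee_pos: [0.5301, 0.0809, 0.185]
orientation: [-0.544, 0.449, -0.448, 0.549]
contact_force: [-0.8, 7.8, 3.0]
grip_width: -0.001
[0.0002245  0.04163951 0.18497297]
```

```bash
python3 -m inch '[{"offset":[0.008,0,0],"spin":0,"fingers":0},{"offset":[0.012,0,0],"spin":0,"fingers":0},{"offset":[0.012,0,0],"spin":0,"fingers":0}]';python3 - <<'E'
from h import *
print(tofix(robot.state()["ee_pos"]))
E
```

```text
time: 14.6
ee_pos: [0.5302, 0.0809, 0.1851]
orientation: [-0.544, 0.449, -0.446, 0.551]
contact_force: [-2.7, 14.7, 2.5]
grip_width: -0.001
[0.00024263 0.04161392 0.18511191]
```

```bash
python3 -m inch '[{"offset":[0.006,0,0],"spin":0,"fingers":0},{"offset":[0.01,0,0],"spin":0,"fingers":0},{"offset":[0.01,0,0],"spin":0,"fingers":0},{"offset":[0.01,0,0],"spin":0,"fingers":0}]';python3 - <<'E'
from h import *
print(tofix(robot.state()["ee_pos"]))
cv2.imwrite("pics/w10.png",robot.camera("wrist"))
crop("pics/w10.png","pics/w10c.png",120,90,390,230,2)
E
```

```text
time: 14.93
ee_pos: [0.5302, 0.0808, 0.1852]
orientation: [-0.543, 0.449, -0.445, 0.552]
contact_force: [-4.3, 19.8, 1.2]
grip_width: 0.001
[0.00025151 0.04158164 0.18519197]
```

View pics/w10c.png

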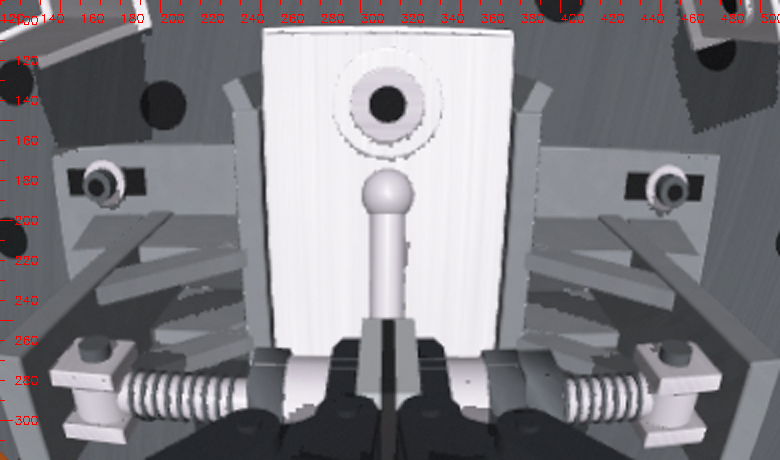

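```bash
python3 -m inch '[{"offset":[-0.05,0,0],"spin":0,"fingers":0},{"offset":[-0.12,0,0],"spin":0,"fingers":0},{"offset":[-0.12,-0.13,0],"spin":0,"fingers":0},{"offset":[-0.12,-0.28,0],"spin":0,"fingers":0},{"offset":[-0.12,-0.3,0],"spin":0,"fingers":0},{"offset":[-0.12,-0.3,0],"spin":0,"fingers":0}]';python3 - <<'E'
from h import *
print(tofix(robot.state()["ee_pos"]));goto([.061,-.095,.265])
E
```

```text
time: 15.48
ee_pos: [0.5258, 0.1062, 0.2771]
orientation: [-0.544, 0.447, -0.451, 0.548]
contact_force: [0.1, 0.1, -1.0]
grip_width: -0.003
[0.00086483 0.06727767 0.27709049]
offset [0.54  0.042 0.201] spin for z||fx (world ccw deg) 0.13 -> spin -0.003 axes x [ 0.192 -0.981  0.001] y [ 0.008  0.    -1.   ] z [0.981 0.192 0.008]
```

```bash
python3 -m inch '[{"offset":[0.12,0,0.05],"spin":0,"fingers":0},{"offset":[0.24,0,0.1],"spin":0,"fingers":0},{"offset":[0.36,0,0.15],"spin":0,"fingers":0},{"offset":[0.48,0,0.2],"spin":0,"fingers":0},{"offset":[0.54,0,0.2],"spin":0,"fingers":0},{"offset":[0.54,0,0.2],"spin":0,"fingers":0},{"offset":[0.54,0,0.2],"spin":0,"fingers":0}]';python3 - <<'E'
from h import *
import pickle
print(tofix(robot.state()["ee_pos"]));goto([.061,-.095,.188])
i=robot.camera_info("wrist");pickle.dump(i,open("w11.pkl","wb"))
cv2.imwrite("pics/w11.png",robot.camera("wrist"))
E
```

```text
time: 16.07
ee_pos: [0.6129, -0.0437, 0.2718]
orientation: [0.546, -0.451, 0.45, -0.544]
contact_force: [-0.5, 0.9, 0.1]
grip_width: 0.002
[ 0.05725047 -0.09661651  0.27180502]
offset [-0.006  0.279  0.013] spin for z||fx (world ccw deg) 0.27 -> spin -0.006 axes x [ 0.19  -0.982  0.001] y [-0.003 -0.001 -1.   ] z [ 0.982  0.19  -0.003]
```

View pics/w11.png

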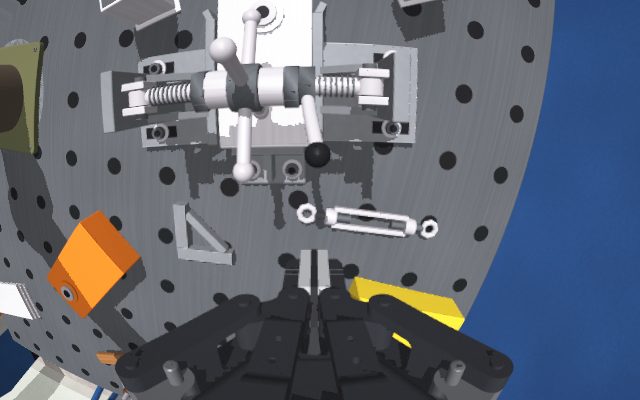

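```bash
python3 -m inch '[{"offset":[-0.006,0.13,0.013],"spin":0,"fingers":0},{"offset":[-0.006,0.25,0.013],"spin":0,"fingers":0},{"offset":[-0.006,0.28,0.013],"spin":0,"fingers":0},{"offset":[-0.04,0.28,0.013],"spin":0,"fingers":0},{"offset":[-0.07,0.28,0.013],"spin":0,"fingers":0},{"offset":[-0.1,0.28,0.013],"spin":0,"fingers":0},{"offset":[-0.13,0.28,0.013],"spin":0,"fingers":0},{"offset":[-0.16,0.28,0.013],"spin":0,"fingers":0},{"offset":[-0.19,0.28,0.013],"spin":0,"fingers":0},{"offset":[-0.22,0.28,0.013],"spin":0,"fingers":0},{"offset":[-0.22,0.28,0.013],"spin":0,"fingers":0}]';python3 - <<'E'
from h import *
print(tofix(robot.state()["ee_pos"]));goto([.061,.006,.188])
cv2.imwrite("pics/w12.png",robot.camera("wrist"))
E
```

```text
time: 17.03
ee_pos: [0.6093, 0.0183, 0.1956]
orientation: [-0.544, 0.446, -0.457, 0.545]
contact_force: [0.2, -1.3, 2.9]
grip_width: 0.0
[ 0.06576783 -0.03515851  0.19555456]
offset [-0.137  0.023 -0.017] spin for z||fx (world ccw deg) 0.51 -> spin -0.011 axes x [ 0.185 -0.983  0.012] y [ 0.012 -0.009 -1.   ] z [0.983 0.186 0.01 ]
```

View pics/w12.png

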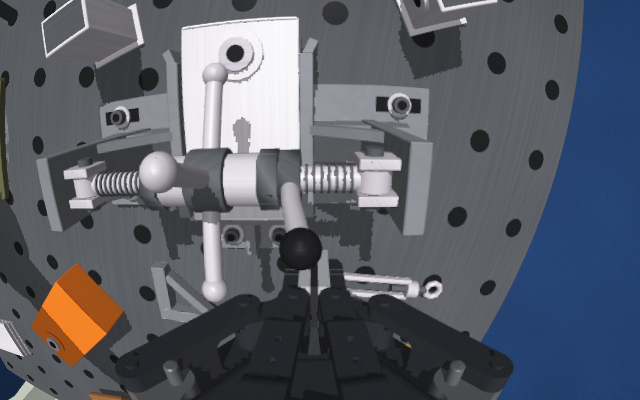

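```bash
python3 -m inch '[{"offset":[-0.03,0.01,-0.01],"spin":0,"fingers":0},{"offset":[-0.06,0.02,-0.01],"spin":0,"fingers":0},{"offset":[-0.09,0.02,-0.01],"spin":0,"fingers":0},{"offset":[-0.12,0.02,-0.01],"spin":0,"fingers":0},{"offset":[-0.14,0.02,-0.01],"spin":0,"fingers":0},{"offset":[-0.15,0.02,-0.01],"spin":0,"fingers":0},{"offset":[-0.15,0.02,-0.01],"spin":0,"fingers":0}]';python3 - <<'E'
from h import *
print(tofix(robot.state()["ee_pos"]));goto([.061,.02,.188])
E
```

```text
time: 17.67
ee_pos: [0.5932, 0.0654, 0.183]
orientation: [0.548, -0.448, 0.45, -0.544]
contact_force: [1.6, -9.9, 4.2]
grip_width: -0.0
[0.05907852 0.01421171 0.18302325]
offset [-0.019 -0.017  0.006] spin for z||fx (world ccw deg) 0.08 -> spin -0.002 axes x [ 0.193 -0.981  0.006] y [-0.001 -0.006 -1.   ] z [ 0.981  0.193 -0.002]
```

```bash
python3 -m inch '[{"offset":[-0.008,0,0],"spin":0,"fingers":0},{"offset":[-0.012,0,0],"spin":0,"fingers":0},{"offset":[-0.012,0,0],"spin":0,"fingers":0},{"offset":[-0.012,0,0],"spin":0,"fingers":0}]';python3 - <<'E'
from h import *
print(tofix(robot.state()["ee_pos"]))
E
```

```text
time: 18.0
ee_pos: [0.5931, 0.0656, 0.183]
orientation: [0.548, -0.448, 0.452, -0.543]
contact_force: [3.0, -14.1, 4.9]
grip_width: 0.0
[0.05905061 0.01445432 0.18302657]
```

Stopped firm at 14 N. Next I'll back off to -y, lift clear and check.

```bash
python3 -m inch '[{"offset":[0.06,0,0],"spin":0,"fingers":0},{"offset":[0.15,0,0],"spin":0,"fingers":0},{"offset":[0.15,-0.13,0],"spin":0,"fingers":0},{"offset":[0.15,-0.26,0],"spin":0,"fingers":0},{"offset":[0.2,-0.4,0],"spin":0,"fingers":0},{"offset":[0.3,-0.5,0],"spin":0,"fingers":0},{"offset":[0.4,-0.5,0],"spin":0,"fingers":0},{"offset":[0.5,-0.5,0],"spin":0,"fingers":0},{"offset":[0.6,-0.5,0],"spin":0,"fingers":0},{"offset":[0.6,-0.5,0],"spin":0,"fingers":0},{"offset":[0.6,-0.5,0],"spin":0,"fingers":0},{"offset":[0.6,-0.5,0],"spin":0,"fingers":0}]';python3 - <<'E'
from h import *
import pickle
print(tofix(robot.state()["ee_pos"]))
i=robot.camera_info("wrist");pickle.dump(i,open("w13.pkl","wb"))
cv2.imwrite("pics/w13.png",robot.camera("wrist"))
cv2.imwrite("pics/s13.png",robot.camera("side"))
cv2.imwrite("pics/t13.png",robot.camera("top"))
crop("pics/w13.png","pics/w13c.png",160,0,260,200,3)
crop("pics/s13.png","pics/s13c.png",240,170,140,120,5)
E
```

```text
time: 19.0
ee_pos: [0.6271, -0.102, 0.3329]
orientation: [-0.546, 0.449, -0.447, 0.548]
contact_force: [0.5, -0.0, 0.3]
grip_width: -0.002
[ 0.05982008 -0.15658789  0.33285127]
```

View pics/w13c.png

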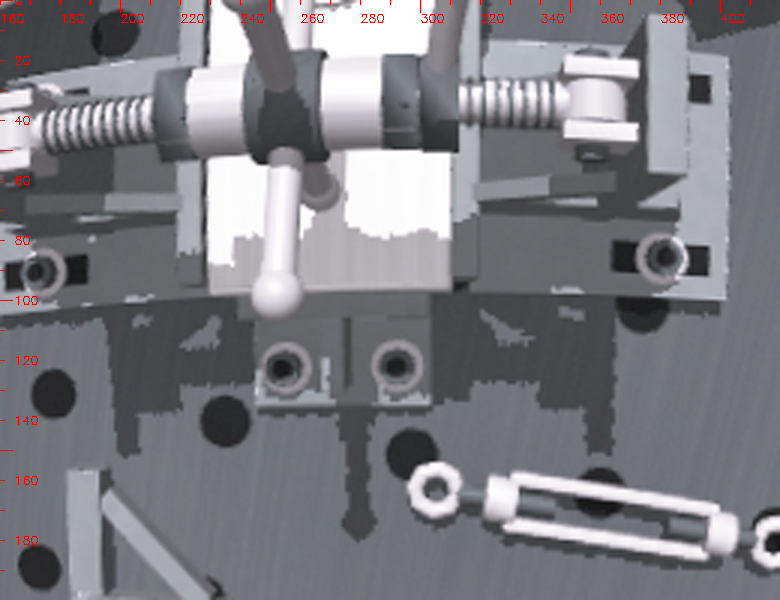

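View pics/s13c.png

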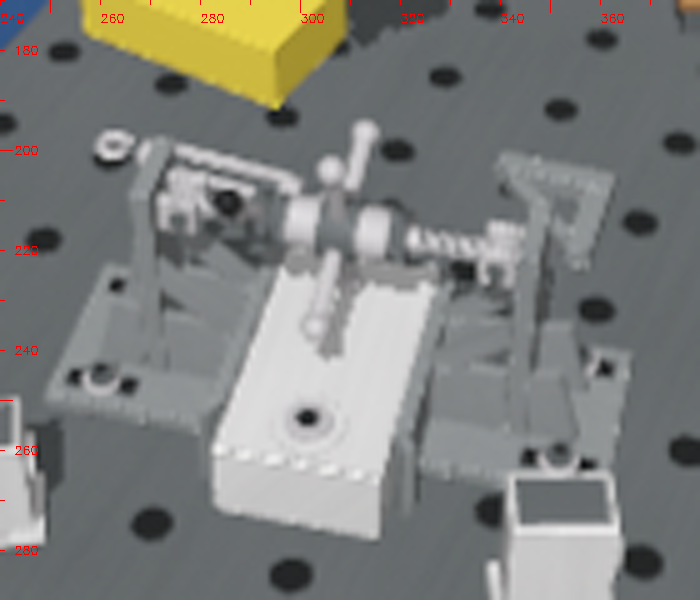

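View pics/t13.png

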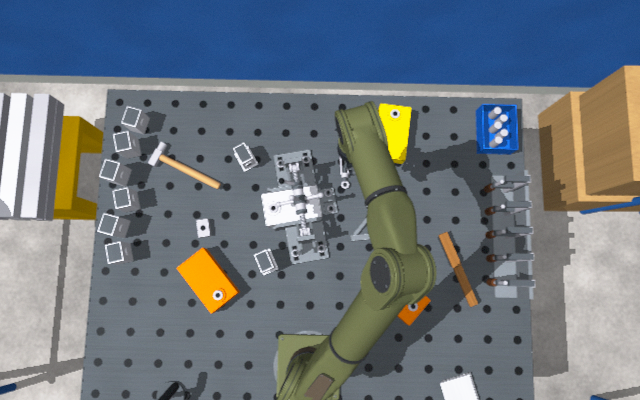

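```bash
python3 - <<'E'
from h import *
crop("pics/t13.png","pics/t13c.png",250,140,100,130,6)
E
```

```text
(no output)
```

View pics/t13c.png

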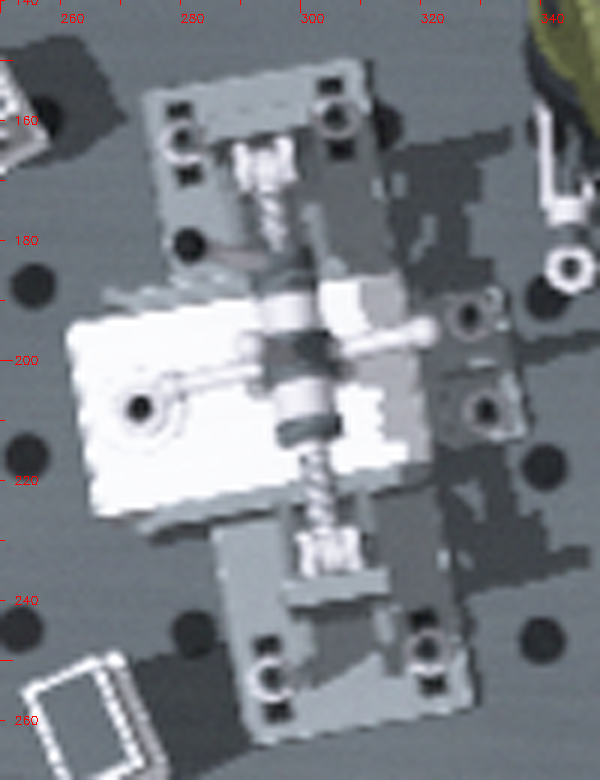

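```bash
python3 - <<'E'
from h import *
np.set_printoptions(precision=4,suppress=True)
import pickle;i=pickle.load(open("w13.pkl","rb"))
T=lambda x,y:ray("top",(250+x/6,140+y/6))
S=lambda x,y:ray("side",(240+x/5,170+y/5))
W=lambda x,y:ray("wrist",(160+x/3,y/3),i)
for nm,rs in [("lever",[T(190,245),S(228,203)]),("-Y",[T(426,331),S(364,131),W(278,294)]),("+Y",[T(172,385),S(315,325)]),("upY",[T(246,353),S(331,170)])]:
    p,e=tri(*rs);f=tofix(p)-[0,.003,0];print(nm,f,np.round(e,1),"ang",np.degrees(np.arctan2(f[2]-.15,f[1])))
for x,y in [(67,325),(93,515)]: print(tofix(plane("top",(250+x/6,140+y/6),.06)))
E
```

```text
lever [0.0592 0.0453 0.2013] [0.4 0.4] ang 48.54178878736203
-Y [-0.0005 -0.0698  0.1735] [1.6 0.4 1.3] ang 161.4243028250148
+Y [-0.0008  0.0695  0.132 ] [0.3 0.3] ang -14.500033249737507
upY [-0.0031  0.0257  0.2235] [1.6 1.6] ang 70.69066994082807
[0.0544 0.1287 0.06  ]
[-0.0542  0.1311  0.06  ]
```

```bash
python3 - <<'E'
from bench import robot
print(robot.close_job(), robot.state()["time"])
E
```

```text
the job is handed in; nothing more can be done
the job is handed in; nothing more can be done
```

I carried out all three steps and handed the job in at about 19 s of the 61 s. No verdict was reported, so the results below are my own checks.

**What I did**
- **Box:** I pushed it in with the open fingers until it stopped at the end stop, pressing with about 11 N.
- **Turnbuckle:** I turned it in three strokes on successive upper arms until it came to a firm stop. The highest wrist reading between moves was about 20 N, well under the 60 N limit.
- **Lock lever:** I swung it over to +y until it stopped at about 14 N, then backed the arm clear.

**Last checks**
- **Turnbuckle angle:** two arms measured 71° and 161°, and 72° and 162° would be exactly 4.40 rad. The third came out about 3° off that, still within the 4.25 rad limit.
- **Jaws:** a wrist picture taken as I tightened showed both jaws snug on the box.
- **Lock lever:** it leans about 41.5° to +y, which is about 1.6 rad.
- **Bystanders:** the ones I could see in the last top view look unmoved. The arm hid part of the spare turnbuckle and the corner square in that view.
- **Contact:** the force read about zero after I lifted clear.

**Checks that disagreed**
- **Fixture position:** my first estimate from the top camera was about 11 mm off in y, because I misread pixels from the picture scale. The wrist camera and the contact at the end stop agreed with each other, and I used those.
- **Box end:** the last top-view reading put the box end at fixture y = 127 to 130 mm, against the ideal 125 mm. Allowing about 3 mm for the remaining frame offset brings it to about 127 mm. That is close to the 3 mm tolerance, but the contact at the stop and the close-up picture both show the box home.

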